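# Set the projector's aperture turret to the cross and switch on the lamp

## Robot

A 6-joint arm with a two-finger parallel gripper is mounted at the origin on the work surface. World frame = base frame: x ahead of the robot, y to its left, z up, the work surface at z = 0. Lengths are in m, angles in rad, forces in N, time in s.
With the tool pointing down it reaches from about 0.325 to 0.9 m from the base axis. Payload 3.5 kg.
Tool frame: the origin (TCP) lies midway between the tips of the shut fingers; the grasp point (between the pads) lies 19 mm behind it; z points along the fingers, y is the line along which they close (so a half turn about z gives the same grasp; the last joint's range is limited). The gripper opens to 85 mm and grips with 20 to 120 N. Pads are 22 mm wide; open, the fingers measure 114 mm over their backs; the gripper's body (76 mm by 85 mm) begins 54 mm behind the grasp point. The pads swing forward as they close: fully open they stand 13 mm farther back than shut.
Start: joints at [1.219, 0.276, -0.026, 1.268, 0, 1.467], TCP at [0.154, 0.606, 0.197] pointing down, gripper open.
Joint ranges: [-3.12, 3.12], [-0.85, 1.88], [-1.08, 1.24], [-1.95, 2.15], [-1.57, 1.53], [-3.14, 3.14]. Speed limits (rad/s): [2.57, 2.57, 3.14, 3.14, 3.14, 3.14].

## Interface

Orientations are given as a 3x3 rotation matrix whose columns are the frame's x, y, z axes.
In Python, from cell import r gives the robot as it stands.
- The arm moves only by the tool arm_command, never from a script. Its arguments are lists of equal length, an entry for each row: "travel": the shift along the world's x, y, z in m, a list of three; "twist": the turn, a rotation vector about the world's x, y, z in degrees, a list of three; "claw": the closure, from 0 (fully open) to 1 (shut). In form: {"travel": [[dx, dy, dz], ...], "twist": [[ax, ay, az], ...], "claw": [claw, ...]}. A call has 1 to 8 rows; each row is the pose to reach, as a shift and turn from the pose commanded when the call began; what a row does not reach only later rows make up. A row lasts 1/12 s, in which the tool goes at most 41.7 mm and 7.16 degrees, less where a joint would pass 70% of its speed; a pose out of reach is approached as far as the arm can. A call with a gripper value outside its range is refused whole. The fingers move at their own pace and stop on an object; the grip force is fixed at half the most. Time passes only in rows, so rows that repeat a pose let the fingers close. It gives the time, the measured TCP pose, the force, the opening and the grip force at its end, in the units of the state.
- r.sense(): the state, without advancing time (a new reading comes with each control period).
- r.read_camera(name): name is "side" or "top" or "wrist"; returns a dict with "img" (384x512x3 uint8, red, green, blue), "intrinsics" (3x3 intrinsics, pixels), "R" (3x3) and "t" (3): a world point X has camera coordinates R X + t. Camera axes: x right, y down, z forward; pixel columns grow to the right and rows downward; lengths in m; the calibration is good to about 2 mm. A picture is of the moment at which its call begins. There is no depth.
- r.job_done(): hands the job in; it is judged then, once.
Trained networks look in a picture, given as the dict that the camera call returned (one of the last four; its "shot" number tells which), for a name from the list of things; names that differ only in an ending like _2 or _b are one class to them, and where a whole thing is asked for, a point or a joint stands for the part that bears it (a point fixed in the world has none). Each returns a list of dicts, best first, with "p" (0 to 1); they miss things now and then, are a little off and sometimes report something else, mostly with a low value. They report only what shows in the picture. A call takes as long as a camera call.
- r.look_for(picture, label): "centre" ([x, y, z] in m, in world coordinates, good to about 4 mm: the middle of the surface that is visible of it).
- r.pinpoint(picture, label): "centre" ([x, y, z] in m, in world coordinates, good to about 4 mm: a listed point, or the origin of a listed thing).
The state is a dict: "t": time; "qpos": joint angles; "qd": joint speeds; "joint_efforts": joint torques, N m; "eef_pos": TCP position; "orientation": TCP orientation; "force": force on the tool from outside, world axes, zero at the start; "ft_torque": the same for the moment, N m; "grip_width": finger opening in m; "grasp_force": force on a finger pad.
Only numpy, scipy, OpenCV 4.12 (cv2) and the standard library are available. Lean on these libraries where they do the work, as an engineer would, in place of code of your own. Each camera call takes 0.05 s, during which the arm holds its last target. There are 200 camera calls.

## Task

Set up the inspection light: push the turret's black tab round until it points at the middle of the white cross, then press the round lamp button on the control box all the way down and let it go. Do not lift the turret off its seat, do not press the button before the tab is set, and leave the other things on the bench where they are.

Things in the scene. Friction and masses are not known exactly. Their poses are not given: they have to be found in the camera images.
- projector: Light projector, bolted down: dark round base plate 246 mm across, 20 mm high; white lamp housing 85 x 110 mm, 95 mm high, from 90 to 175 mm along its +x; a snout 50 mm wide overhangs the turret from 43 mm along +x, underside 61 mm above the table. Origin: centre of the base's underside, on the turret's axis; z up; -x is its front.
- turret_axis (a point): Point on the turret's vertical axis, at the top face of its aluminium disc, 35 mm above the table; axes as the projector's. Disc 120 mm across; hub 30 mm across, top 41 mm above the table; one upright black tab: a radial plate 8 mm thick, 34 to 80 mm from the axis, from below the disc's top face to 75 mm above the table. Nothing else stands on the disc.
- turret (a joint): Turn of the turret in rad, counter-clockwise from above positive; 0: the tab points to the projector's front (-x). Stops at -2.1 and +2.1, so it cannot pass under the snout. Stiff (0.07 N m, some 1.3 N at the tab), stays where it is left, no clicks.
- tab_tip (a point): Outer end face of the black tab, in its middle plane, 80 mm from the turret's axis and 50 mm above the table. Its -x axis points outwards along the tab, z up.
- spindle (a joint): How far the turret has been raised off its seat, m; 0 seated (it stays down by its own weight and can be pulled up 20 mm).
- plate_cross: Flat white plate in the shape of a plus-shaped cross, 36 mm across, arms 10 mm wide, 4 mm thick, fixed on the base plate (top 24 mm above the table), its centre 100 mm from the turret's axis. It takes one of four places, at about -110, -50, 50 or 110 degrees of turret turn. Origin: centre of its underside.
- plate_disc: As the cross, but a white round disc 32 mm across.
- plate_square: As the cross, but a white square of 28 mm.
- plate_bar: As the cross, but a white plain bar 36 x 10 mm.
- pod: White lamp control box, bolted down, 80 x 130 mm and 34 mm high; carries the round black lamp button in a grey collar (at y = +30 mm) and a small black fixed dimmer knob 26 mm across (at y = -38 mm, its top 46 mm above the table). Origin: centre of its underside, y along its length, z up.
- lamp_button_top (a point): Centre of the top face of the round black push button, 28 mm across, on the pod; 56 mm above the table when released, in a collar 44 mm across with its top 46 mm above the table. It is pressed straight down.
- lamp_button (a joint): Travel of the lamp button, m: 0 released, 0.006 fully down; a spring brings it back, fully down takes 5 N.
- jar: Bystander: a small lidded jar, 44 mm wide and 55 mm high, loose. Origin: centre of its underside.
- board: Bystander: a green circuit board, 90 x 130 x 4 mm with chips to 7 mm, flat, loose. Origin: centre of its underside.
- driver: Bystander: a screwdriver lying flat, 160 mm, loose.
- spacer: Bystander: a plain aluminium ring, 34 mm wide, 14 mm high, standing between projector and pod, loose. Origin: centre of its underside.
- spool: Bystander: a steel spool, 56 mm wide, 46 mm high, loose. Origin: centre of its underside.
- tweezers: Bystander: steel tweezers lying flat, 120 mm, loose. Origin: centre of its underside.
- tray: Bystander: a black divided parts tray, 100 x 120 x 35 mm, loose. Origin: centre of its underside.

How it is judged:
By the outcome, as a careful person would: the job done as asked, in the order asked, and still so for the second after the job is handed in, with the robot touching nothing.
It also fails if it takes over 58 s, if anything falls off the work surface, if the arm or the gripper's body presses on something with over 40 N, if the wrist force passes 120 N, or if a joint passes its speed limit or range.

## Working session

There is one attempt and no reset: what is moved stays moved. The work goes in short steps, Python scripts to look and compute and a tool call to move; the robot and the scene stay as the last step left them, time stands still between calls to the robot, and variables do not carry over. Pictures are saved under pics/ and viewed, at most 10 in all, crops included, and the job is handed in when it is done.

Besides the shell and the picture viewer there is one more tool, called after "Call:" by a JSON object that holds its "op" and its "data". arm_command: Moves the arm, as the interface text tells. Its arguments: {"type":"object","properties":{"travel":{"type":"array"},"twist":{"type":"array"},"claw":{"type":"array"}},"required":["travel","twist","claw"]}

```bash
mkdir -p pics; python3 - <<'E'
from cell import r
import cv2,numpy as np
s=r.sense();print(s['t'],s['eef_pos'],np.round(s['orientation'],3).tolist(),s['grip_width'])
ps={}
for n in ("top","side"):
    p=r.read_camera(n);cv2.imwrite(f"pics/{n}0.png",p["img"][:,:,::-1])
    for l in ("projector","turret_axis","tab_tip","plate_cross","plate_disc","plate_square","plate_bar","pod","lamp_button_top","jar","spacer","spool","tray"):
        d=r.pinpoint(p,l)
        print(n,l,[(np.round(x["centre"],3).tolist(),round(x["p"],2)) for x in d[:2]])
print(r.sense()['t'])
E
```

```text
0.0 [0.15360466 0.60495071 0.19595108] [[-0.969, 0.246, -0.001], [0.246, 0.969, -0.002], [0.0, -0.002, -1.0]] 0.08530038602655075
top projector [([0.544, 0.053, -0.001], 0.84), ([0.596, -0.026, 0.021], 0.33)]
top turret_axis [([0.543, 0.057, 0.034], 0.72)]
top tab_tip []
top plate_cross [([0.465, 0.114, 0.021], 0.48), ([0.518, -0.157, 0.002], 0.41)]
top plate_disc [([0.598, -0.024, 0.023], 0.39)]
top plate_square [([0.553, 0.158, 0.022], 0.5)]
top plate_bar []
top pod [([0.483, -0.337, 0.003], 0.98), ([0.342, 0.29, 0.0], 0.42)]
top lamp_button_top [([0.489, -0.308, 0.057], 0.55)]
top jar [([0.48, 0.355, -0.0], 0.61), ([0.554, 0.155, 0.021], 0.53)]
top spacer [([0.518, -0.155, 0.003], 0.47)]
top spool [([0.588, 0.406, 0.001], 0.8)]
top tray [([0.484, 0.483, -0.001], 0.57)]
side projector [([0.543, 0.057, -0.004], 0.67), ([0.49, 0.483, -0.001], 0.32)]
side turret_axis [([0.541, 0.053, 0.033], 0.58)]
side tab_tip [([0.461, 0.057, 0.044], 0.63)]
side plate_cross [([0.459, 0.112, 0.019], 0.5)]
side plate_disc [([0.34, 0.291, -0.002], 0.48), ([0.597, -0.027, 0.02], 0.4)]
side plate_square [([0.551, 0.151, 0.017], 0.57), ([0.518, -0.156, 0.005], 0.32)]
side plate_bar [([0.496, -0.032, 0.022], 0.36)]
side pod [([0.483, -0.336, -0.001], 0.66)]
side lamp_button_top [([0.491, -0.306, 0.057], 0.64), ([0.543, 0.055, 0.001], 0.2)]
side jar [([0.481, 0.352, -0.001], 0.51), ([0.461, 0.055, 0.046], 0.44)]
side spacer [([0.518, -0.156, 0.003], 0.63)]
side spool [([0.59, 0.396, -0.004], 0.63)]
side tray [([0.485, 0.478, -0.0], 0.59)]
1.4
```

```bash
python3 - <<'E'
import cv2
for n in("top","side"):
    cv2.imwrite(f"pics/{n}0b.png",cv2.resize(cv2.imread(f"pics/{n}0.png"),(800,600),interpolation=cv2.INTER_CUBIC))
E
```

```text
(no output)
```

View pics/top0b.png

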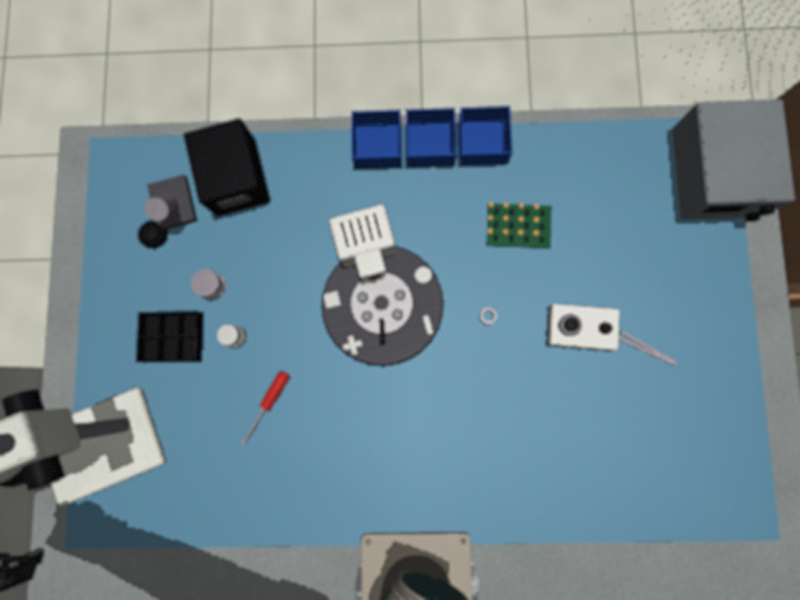

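View pics/side0b.png

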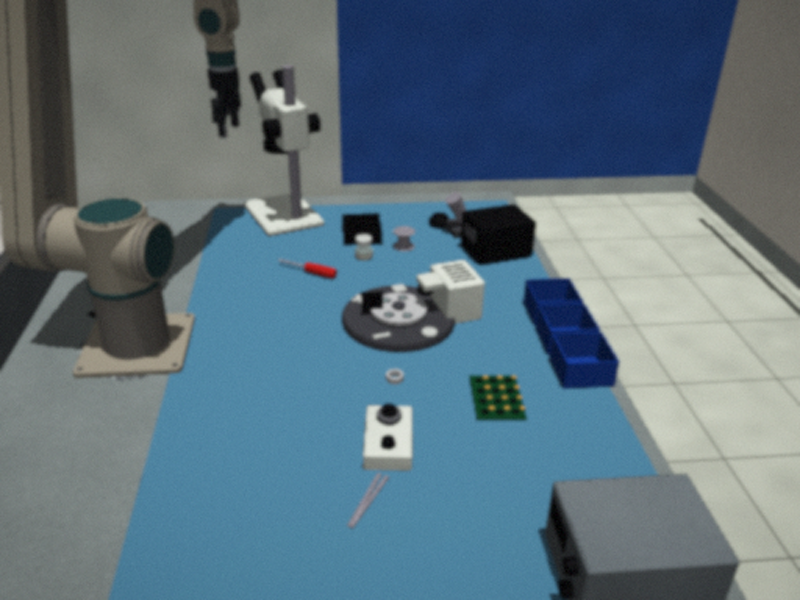

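The top picture shows the turret axis at (381,302), the tab pointing straight down at (382,330), the cross at (352,345), the square at (332,299), the disc at (423,275), the bar at (428,324) and the button at (570,324). A microscope, unlisted, stands at (100,445). In the side picture the gripper at (225,110) is close to the microscope at (290,140). I'll measure these precisely.

```bash
cat > h.py <<'E'
import numpy as np
def ray(p,uv,z):
    K,R,t=p["intrinsics"],p["R"],p["t"]
    d=R.T@np.linalg.solve(K,[uv[0],uv[1],1.]);c=-R.T@t
    return c+d*(z-c[2])/d[2]
def proj(p,X):
    x=p["intrinsics"]@(p["R"]@np.array(X)+p["t"]);return x[:2]/x[2]
E
python3 - <<'E'
from cell import r
from h import *
import cv2
f=.64
p=r.read_camera("top");q=r.read_camera("side")
T=r.sense()["eef_pos"]
print("cams",-p["R"].T@p["t"],-q["R"].T@q["t"])
print("tcp800",proj(p,T)/f,proj(q,T)/f)
for uv in [(50,505),(165,460),(135,390),(60,410)]: print("scope base",ray(p,np.array(uv)*f,.02).round(3))
for uv in [(245,205),(275,233),(323,217),(300,213)]: print("scope base side",ray(q,np.array(uv)*f,.02).round(3))
g=p["img"].astype(int)
# white plates / tab / axis in the base region
for nm,c,z in[("cross",(352,345),.024),("sq",(332,299),.024),("disc",(423,275),.024),("bar",(428,324),.024)]:
    c=np.array(c)*f;u,v=c.round().astype(int);w=g[v-9:v+10,u-9:u+10].min(2)
    n,l,s,cc=cv2.connectedComponentsWithStats((w>140).astype(np.uint8)) 
    k=l[9,9] if l[9,9] else 1+np.argmax(s[1:,4])
    print(nm,s[k,4],ray(p,cc[k]+[u-9,v-9],z).round(4))
print("axis",ray(p,np.array((381,302))*f,.041))
print("tab pix",ray(p,np.array((382,318))*f,.075),ray(p,np.array((382,344))*f,.075))
print("btn",ray(p,np.array((570,324))*f,.056))
cv2.imwrite("pics/crop1.png",cv2.resize(p["img"][140:250,190:300,::-1],(600,600),interpolation=cv2.INTER_CUBIC))
w=r.read_camera("wrist");cv2.imwrite("pics/w1.png",w["img"][:,:,::-1])
print("wcam",-w["R"].T@w["t"])
E
```

```text
cams [ 0.39353463 -0.01923314  1.0959564 ] [ 0.39514659 -1.29605654  0.8711513 ]
tcp800 [ 34.40482344 536.63565259] [230.63521172 149.44744002]
scope base [0.164 0.702 0.02 ]
scope base [0.245 0.481 0.02 ]
scope base [0.38  0.546 0.02 ]
scope base [0.344 0.695 0.02 ]
scope base side [0.171 0.65  0.02 ]
scope base side [0.262 0.465 0.02 ]
scope base side [0.387 0.555 0.02 ]
scope base side [0.325 0.585 0.02 ]
cross 78 [0.4599 0.1157 0.024 ]
sq 90 [0.5512 0.1563 0.024 ]
disc 90 [ 0.5961 -0.0259  0.024 ]
bar 47 [ 0.4965 -0.0328  0.024 ]
axis [0.54008272 0.05624957 0.041     ]
tab pix [0.50499639 0.0523963  0.075     ] [0.45625143 0.05314779 0.075     ]
btn [ 0.48703463 -0.30156144  0.056     ]
wcam [0.08622881 0.62234093 0.37322896]
```

View pics/crop1.png

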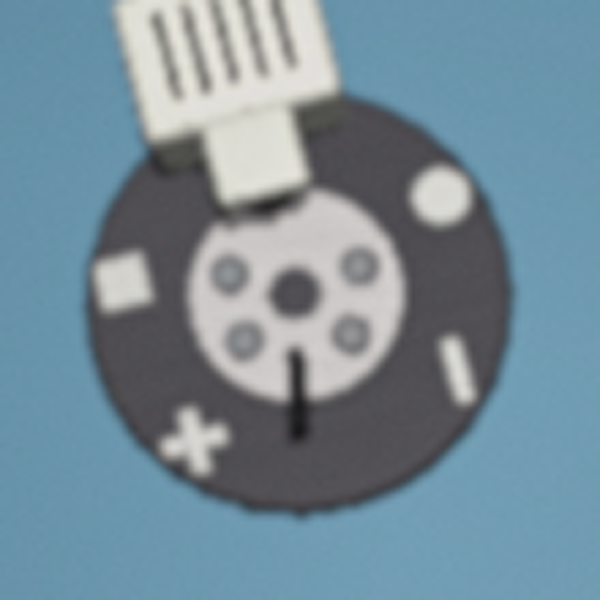

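The crop shows the hub at (295,293), the cross at (195,440) and the tab running from (295,350) to (298,440). The four plates all fit r≈100 mm about the axis (0.5405, 0.056). The cross lies at 143.6° in world angle and the tab at about 181.5°, so it has to turn about -38°. I'll back out toward the base, away from the microscope.

Call:
{"op": "arm_command", "data": {"travel": [[-0.008,-0.04,0],[-0.016,-0.08,0],[-0.024,-0.12,0],[-0.032,-0.16,0],[-0.04,-0.2,0],[-0.045,-0.24,0],[-0.045,-0.24,0]], "twist": [[0,0,0],[0,0,0],[0,0,0],[0,0,0],[0,0,0],[0,0,0],[0,0,0]], "claw": [1,1,1,1,1,1,1]}}

```text
t: 2.13
eef_pos: [0.1058, 0.3574, 0.1954]
orientation: [[-0.969, 0.247, -0.003], [0.247, 0.969, -0.007], [0.001, -0.008, -1.0]]
force: [-0.5, 0.9, -0.8]
grip_width: 0.0008
grasp_force: 0.0
```

Call:
{"op": "arm_command", "data": {"travel": [[0.035,-0.015,0],[0.07,-0.03,0],[0.1,-0.05,0],[0.13,-0.07,0],[0.16,-0.095,0],[0.185,-0.125,0],[0.21,-0.155,0],[0.235,-0.185,0]], "twist": [[0,0,-7],[0,0,-14],[0,0,-21],[0,0,-28],[0,0,-35],[0,0,-42],[0,0,-49],[0,0,-56]], "claw": [1,1,1,1,1,1,1,1]}}

```text
t: 2.8
eef_pos: [0.3452, 0.1793, 0.1975]
orientation: [[-0.332, 0.943, 0.001], [0.943, 0.332, 0.001], [0.0, 0.001, -1.0]]
force: [0.8, 1.8, 0.1]
grip_width: 0.0003
grasp_force: 0.0
```

Call:
{"op": "arm_command", "data": {"travel": [[0.02,-0.032,0],[0.05,-0.06,-0.01],[0.08,-0.085,-0.02],[0.11,-0.115,-0.03],[0.134,-0.145,-0.04],[0.134,-0.158,-0.06],[0.134,-0.158,-0.08],[0.134,-0.158,-0.08]], "twist": [[0,0,-6],[0,0,-12],[0,0,-18],[0,0,-18],[0,0,-18],[0,0,-18],[0,0,-18],[0,0,-18]], "claw": [1,1,1,1,1,1,1,1]}}

```text
t: 3.47
eef_pos: [0.4752, 0.0219, 0.1134]
orientation: [[-0.028, 1.0, -0.007], [1.0, 0.028, 0.001], [0.001, -0.007, -1.0]]
force: [-1.0, 0.8, -0.6]
grip_width: -0.0
grasp_force: 0.0
```

```bash
python3 - <<'E'
from cell import r
from h import *
import cv2
w=r.read_camera("wrist")
for l in("tab_tip","plate_cross","turret_axis"):
    print(l,[(np.round(x["centre"],4),round(x["p"],2)) for x in r.pinpoint(w,l)[:2]])
print(r.sense()["eef_pos"])
for n,X in(("axis",(.5405,.056,.041)),("cross",(.4599,.1157,.024)),("tip",(.46,.054,.075)),("tcp",r.sense()["eef_pos"])):print(n,proj(w,X))
cv2.imwrite("pics/w2.png",w["img"][:,:,::-1])
E
```

```text
tab_tip [(array([0.4606, 0.0503, 0.0527]), 0.58)]
plate_cross [(array([0.4621, 0.1144, 0.0204]), 0.9)]
turret_axis [(array([0.5415, 0.0539, 0.0378]), 0.57)]
[0.478713   0.0231966  0.11833249]
axis [335.12926745 150.66769072]
cross [238.78963246  72.07844221]
tip [233.99063584 157.19585002]
tcp [259.77150478 220.7695332 ]
```

View pics/w2.png

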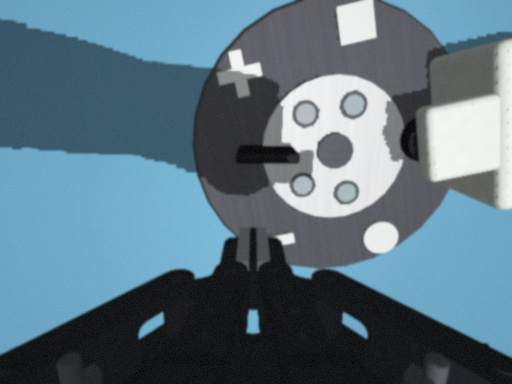

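The wrist picture shows the hub at (335,150), the cross at (239,73), the tab's top at (237–295,155) and the fingertips at (253,235). This agrees with the model, and the fingers are clear of the tab on its -y side. I'll lower them.

Call:
{"op": "arm_command", "data": {"travel": [[0,0,-0.03],[0,0,-0.055],[0,0,-0.07],[0,0,-0.07],[0,0.006,-0.07],[0,0.01,-0.07],[0,0.01,-0.07]], "twist": [[0,0,0],[0,0,0],[0,0,0],[0,0,0],[0,0,0],[0,0,0],[0,0,0]], "claw": [1,1,1,1,1,1,1]}}

```text
t: 4.25
eef_pos: [0.4798, 0.0337, 0.0491]
orientation: [[-0.032, 0.999, 0.004], [0.999, 0.032, 0.0], [-0.0, 0.004, -1.0]]
force: [0.0, -1.2, -0.1]
grip_width: -0.0003
grasp_force: 0.0
```

```bash
python3 - <<'E'
from h import *
A=np.array([.5405,.056]);P=np.array([.478,.033]);
for a in range(0,36,4):
    t=np.radians(-a);R=np.array([[np.cos(t),-np.sin(t)],[np.sin(t),np.cos(t)]])
    print(a,(A+R@(P-A)-P).round(4))
E
```

```text
0 [0. 0.]
4 [-0.0015  0.0044]
8 [-0.0026  0.0089]
12 [-0.0034  0.0135]
16 [-0.0039  0.0181]
20 [-0.0041  0.0228]
24 [-0.004   0.0274]
28 [-0.0035  0.032 ]
32 [-0.0027  0.0366]
```

Call:
{"op": "arm_command", "data": {"travel": [[-0.0015,0.0044,0],[-0.0026,0.0089,0],[-0.0034,0.0135,0],[-0.0039,0.0181,0],[-0.0041,0.0228,0],[-0.004,0.0274,0],[-0.0035,0.032,0],[-0.0035,0.032,0]], "twist": [[0,0,-4],[0,0,-8],[0,0,-12],[0,0,-16],[0,0,-20],[0,0,-24],[0,0,-28],[0,0,-28]], "claw": [1,1,1,1,1,1,1,1]}}

```text
t: 4.92
eef_pos: [0.4759, 0.0655, 0.0486]
orientation: [[0.442, 0.897, 0.003], [0.897, -0.442, 0.0], [0.002, 0.003, -1.0]]
force: [0.8, -0.3, -0.0]
grip_width: 0.0001
grasp_force: 0.0
```

```bash
cat > m.py <<'E'
from cell import r
from h import *
import cv2,sys
s=r.sense();print(s["eef_pos"],s["force"])
w=r.read_camera("wrist")
c={}
for l in("tab_tip","plate_cross","turret_axis"):
    d=r.pinpoint(w,l);print(l,[(np.round(x["centre"],4),round(x["p"],2)) for x in d[:2]])
cv2.imwrite(sys.argv[1],w["img"][:,:,::-1])
np.savez("w.npz",**{k:w[k] for k in("img","intrinsics","R","t")})
E
python3 m.py pics/w3.png
```

```text
[0.47585422 0.06552084 0.04863739] [ 0.79577997 -0.28423912 -0.01171733]
tab_tip []
plate_cross [(array([0.4612, 0.1146, 0.0206]), 0.92)]
turret_axis [(array([0.543 , 0.0554, 0.0379]), 0.82)]
```

View pics/w3.png

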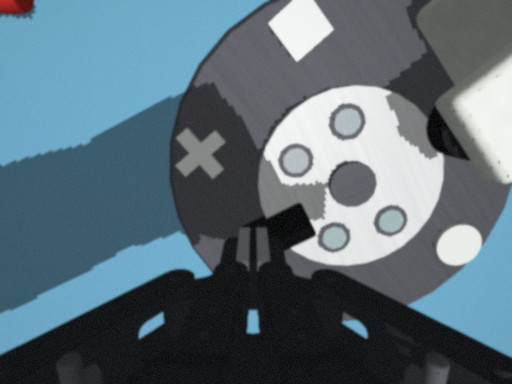

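The wrist picture shows the hub at (352,183), the cross at (200,152), and the tab's far edge from about (302,203) to (248,228), close to the fingers. I'll measure its angle.

```bash
cat > ang.py <<'E'
from h import *
import sys
w=np.load("w.npz");A=ray(w,eval(sys.argv[1]),.041);C=ray(w,eval(sys.argv[2]),.024)
a,b=ray(w,eval(sys.argv[3]),.075),ray(w,eval(sys.argv[4]),.075)
dg=lambda v:np.degrees(np.arctan2(v[1],v[0]))%360
print("axis",A,"cross",C,"cross ang",dg((C-A)[:2]),"r",np.linalg.norm((C-A)[:2]))
print("edge",a,b,"edge ang",dg((b-a)[:2]))
n=np.array([-(b-a)[1],(b-a)[0]])[:2];n/=np.linalg.norm(n);print("edge offset from axis mm",1e3*n@(a-A)[:2])
E
python3 ang.py "(352,183)" "(200,152)" "(302,203)" "(248,228)"
```

```text
axis [0.54040565 0.05718394 0.041     ] cross [0.46101021 0.11525871 0.024     ] cross ang 143.81593724166822 r 0.09836826753185919
edge [0.50671193 0.07157736 0.075     ] [0.47540085 0.07152002 0.075     ] edge ang 180.1049198176407
edge offset from axis mm -14.455098643329924
```

```bash
python3 - <<'E'
from h import *
import cv2
w=np.load("w.npz");im=w["img"][:,:,::-1].copy()
A=np.array([.5405,.0565])
def draw(th,col):
    t=np.radians(th);u=np.array([np.cos(t),np.sin(t)]);n=np.array([-u[1],u[0]])
    for z in(.037,.075):
        q=[proj(w,[*(A+u*rr+n*s),z]) for rr,s in((.034,-.004),(.08,-.004),(.08,.004),(.034,.004))]
        cv2.polylines(im,[np.int32(np.array(q)*16)],True,col,1,cv2.LINE_AA,4)
draw(181.5,(0,0,255));draw(160,(0,255,255))
g=im[110:290,150:390].astype(float);g=255*(g/255)**.5
cv2.imwrite("pics/w3c.png",cv2.resize(g.astype(np.uint8),(800,600)))
E
```

```text
(no output)
```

View pics/w3c.png

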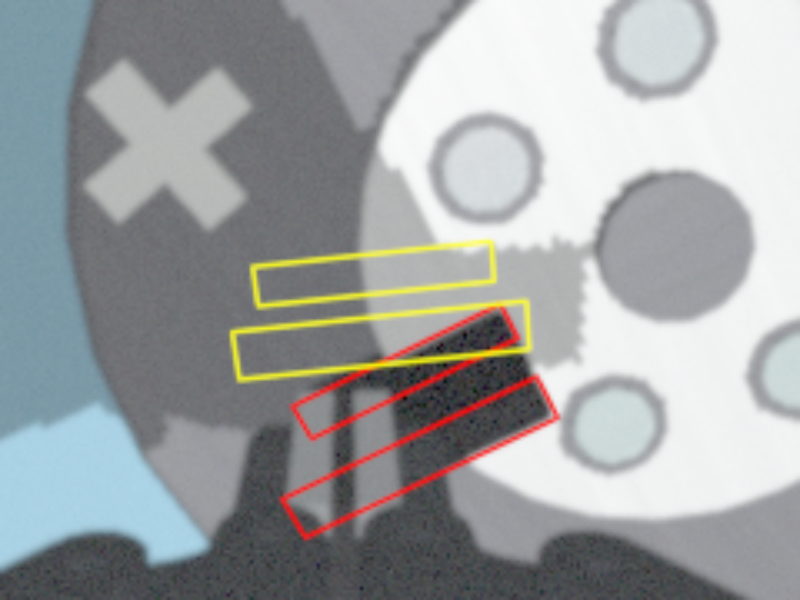

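```bash
python3 - <<'E'
from cell import r
from h import *
import cv2
w=np.load("w.npz")
A=np.array([.5405,.0565])
dg=lambda v:np.degrees(np.arctan2(v[1],v[0]))%360
print("now",[dg(ray(w,b,.036)[:2]-A).round(1) for b in((348,121),(295,160),(334,237),(390,221))])
p=r.read_camera("top")
k=110/600
print("then",[dg(ray(p,(190+x*k,140+y*k),.036)[:2]-A).round(1) for x,y in((230,274),(360,266),(245,341),(352,335))])
g=p["img"][160:230,210:290,::-1].astype(float);g=255*(g/255)**.5
im=cv2.resize(g.astype(np.uint8),(800,700),interpolation=cv2.INTER_CUBIC)[:600]
q=r.read_camera("side");uv=proj(q,[.48,.06,.06]).astype(int);print(uv)
h=q["img"][uv[1]-40:uv[1]+35,uv[0]-50:uv[0]+50,::-1].astype(float);h=255*(h/255)**.5
cv2.imwrite("pics/t4.png",np.hstack([cv2.resize(im,(400,350)),cv2.resize(h.astype(np.uint8),(400,350),interpolation=cv2.INTER_CUBIC)]))
E
```

```text
now [np.float64(70.5), np.float64(132.1), np.float64(232.6), np.float64(290.9)]
then [np.float64(73.5), np.float64(289.6), np.float64(134.7), np.float64(231.5)]
[236 189]
```

View pics/t4.png

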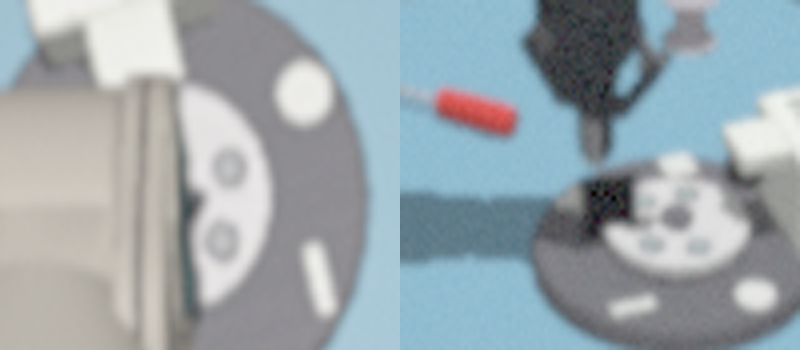

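In the side crop (right half) the fingertips are at (595,160) and the tab at (610,205), so the tab is unmoved and the fingers seem too high or past it. I'll triangulate the fingertip.

```bash
python3 - <<'E'
from cell import r
from h import *
w=np.load("w.npz");q=r.read_camera("side");s=r.sense();T=s["eef_pos"];print(T,s["grip_width"],s["qpos"])
print("TCP in side",proj(q,T),"wrist",proj(w,T), "seen side 234.8,183.3")
P1=proj(w,[T[0],T[1],T[2]+.02]);P2=proj(q,[T[0],T[1],T[2]+.02]);print(P1,P2)
for z in(.05,.06,.07,.08,.09): print(z,ray(q,(234.8,183.3),z).round(4),ray(w,(255,229),z).round(4))
print("tab top corner side", proj(q,[.4605,.054,.075]),proj(q,[.5065,.054,.075]),proj(q,[.4605,.054,.037]))
E
```

```text
[0.47454359 0.06455829 0.04728589] -0.00012459586173386736 [ 1.69410689e-04  1.53705597e-01 -5.25257173e-01  8.91539120e-01
 -6.79363483e-05  2.02890890e+00]
TCP in side [234.71989226 192.43473806] wrist [252.26668451 220.56183926] seen side 234.8,183.3
[252.3326953  233.61135063] [234.67250552 187.27479369]
0.05 [0.4784 0.1206 0.05  ] [0.4741 0.0598 0.05  ]
0.06 [0.4774 0.1034 0.06  ] [0.4758 0.0636 0.06  ]
0.07 [0.4764 0.0861 0.07  ] [0.4776 0.0674 0.07  ]
0.08 [0.4753 0.0689 0.08  ] [0.4794 0.0713 0.08  ]
0.09 [0.4743 0.0516 0.09  ] [0.4811 0.0751 0.09  ]
tab top corner side [230.59061174 187.0435429 ] [244.53867373 186.51234829] [230.73232259 196.87920324]
```

The cameras agree that the true fingertip is at z≈0.078–0.08, about 28 mm above the reported TCP, so the fingers passed over the tab. I'll go back the same way a little higher, then measure the tip on the near side.

Call:
{"op": "arm_command", "data": {"travel": [[0,0,0.012],[-0.0005,-0.007,0.012],[-0.0005,-0.014,0.012],[0.0005,-0.021,0.012],[0.0035,-0.034,0.012],[0.0035,-0.036,0.006],[0.0035,-0.036,0],[0.0035,-0.036,0]], "twist": [[0,0,0],[0,0,7],[0,0,14],[0,0,21],[0,0,28],[0,0,28],[0,0,28],[0,0,28]], "claw": [1,1,1,1,1,1,1,1]}}

```text
t: 5.93
eef_pos: [0.4763, 0.0289, 0.0455]
orientation: [[-0.027, 1.0, -0.003], [1.0, 0.027, 0.001], [0.001, -0.003, -1.0]]
force: [-1.0, 0.4, 0.2]
grip_width: 0.0003
grasp_force: 0.0
```

```bash
python3 - <<'E'
from cell import r
from h import *
import cv2
q=r.read_camera("side");w=r.read_camera("wrist");T=r.sense()["eef_pos"]
u,v=np.round(proj(q,T)).astype(int);print(T,u,v,[proj(q,[T[0],T[1],z]).round(1) for z in(.05,.08)],proj(w,T))
h=255*(q["img"][v-40:v+35,u-50:u+50,::-1]/255.)**.5
k=255*(w["img"][130:280,160:360,::-1]/255.)**.5
f=lambda a:cv2.resize(a.astype(np.uint8),(400,300),interpolation=cv2.INTER_CUBIC)
cv2.imwrite("pics/s5.png",np.hstack([f(h),f(k)]))
np.savez("w.npz",**{k:w[k] for k in("img","intrinsics","R","t")})
E
```

```text
[0.47682212 0.02919631 0.04626782] 236 198 [array([236.1, 197.3]), array([236. , 189.4])] [254.50097983 219.7443742 ]
```

View pics/s5.png

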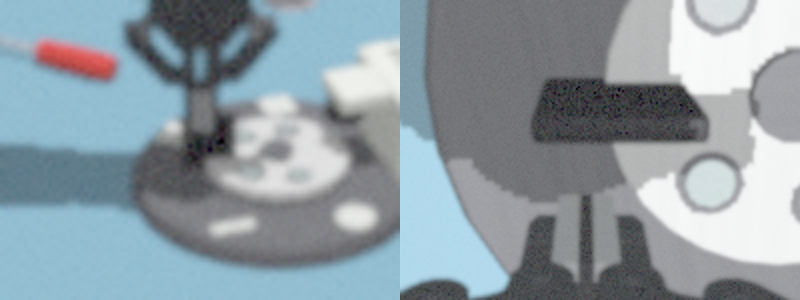

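In the side crop the fingertip ends at (202,137), giving z≈0.07 at the reported x, y. In the wrist crop the tip is at (583,195), just short of the tab's face at y≈140. So the true tip is about 25 mm above the reading. I'll lower it while watching the force.

Call:
{"op": "arm_command", "data": {"travel": [[0,0,-0.006],[0,0,-0.012],[0,0,-0.018],[0,0,-0.018]], "twist": [[0,0,0],[0,0,0],[0,0,0],[0,0,0]], "claw": [1,1,1,1]}}

```text
t: 6.37
eef_pos: [0.4764, 0.0291, 0.0276]
orientation: [[-0.03, 1.0, -0.003], [1.0, 0.03, 0.0], [0.0, -0.003, -1.0]]
force: [-0.5, 0.8, -0.4]
grip_width: -0.0001
grasp_force: 0.0
```

Call:
{"op": "arm_command", "data": {"travel": [[-0.0015,0.0044,0],[-0.0026,0.0089,0],[-0.0034,0.0135,0],[-0.0039,0.0181,0],[-0.0041,0.0228,0]], "twist": [[0,0,-4],[0,0,-8],[0,0,-12],[0,0,-16],[0,0,-20]], "claw": [1,1,1,1,1]}}

```text
t: 6.78
eef_pos: [0.4729, 0.0514, 0.0288]
orientation: [[0.317, 0.948, -0.002], [0.948, -0.317, -0.001], [-0.002, -0.001, -1.0]]
force: [-0.7, -1.5, -0.3]
grip_width: 0.0
grasp_force: 0.6
```

```bash
cat > fit.py <<'E'
# tab angle: best overlap of the projected tab top-face+sides with near-black pixels of the wrist picture
from cell import r
from h import *
import cv2
w=r.read_camera("wrist");s=r.sense();print(s["eef_pos"],s["force"])
im=w["img"].max(2).astype(float)
A=np.array([.5405,.0562])
def box(th,zs=(.037,.075)):
    t=np.radians(th);u=np.array([np.cos(t),np.sin(t)]);n=np.array([-u[1],u[0]])
    return np.array([proj(w,[*(A+u*a+n*b),z]) for z in zs for a,b in((.034,-.004),(.08,-.004),(.08,.004),(.034,.004))])
def mask(th,grow):
    m=np.zeros(im.shape,np.uint8);cv2.fillConvexPoly(m,cv2.convexHull(np.float32(box(th))).astype(np.int32),1)
    return cv2.dilate(m,np.ones((grow,grow))) if grow>1 else m
ok=np.ones(im.shape,bool);ok[222:]=False
best=[]
for th in np.arange(130,190,.5):
    a=mask(th,1)>0;b=(mask(th,9)>0)&~(mask(th,3)>0)
    a&=ok;b&=ok
    if a.sum()>60: best.append((im[b].mean()-im[a].mean(),th,im[a].mean()))
best.sort(reverse=True);print([tuple(np.round(x,1)) for x in best[:4]])
for l in("tab_tip","plate_cross","turret_axis"):
    print(l,[(np.round(x["centre"],4),round(x["p"],2)) for x in r.pinpoint(w,l)[:2]])
o=w["img"][:,:,::-1].copy()
cv2.polylines(o,[np.int32(box(best[0][1],(.075,))*16)],True,(0,0,255),1,cv2.LINE_AA,4)
import sys;cv2.imwrite(sys.argv[1],o)
E
python3 fit.py pics/w6.png
```

```text
[0.47289191 0.05219782 0.02876184] [-1.52577564  0.28157577 -0.57962771]
[(np.float64(85.9), np.float64(169.0), np.float64(30.5)), (np.float64(85.7), np.float64(169.5), np.float64(28.2)), (np.float64(85.6), np.float64(170.0), np.float64(27.2)), (np.float64(84.1), np.float64(170.5), np.float64(25.0))]
tab_tip [(array([0.4607, 0.0664, 0.0525]), 0.56)]
plate_cross [(array([0.4585, 0.1186, 0.0205]), 0.71)]
turret_axis [(array([0.5409, 0.0581, 0.0386]), 0.68)]
```

The tab now follows the fingers: it is at about 170°, and the contact offset agrees with the finger width. Next I'll turn most of the remaining ~26°.

```bash
python3 - <<'E'
from h import *
A=np.array([.5405,.0562]);P=np.array([.473,.0522])
for a in(4,8,12,16,20,22,24,26,28):
    t=np.radians(-a);R=np.array([[np.cos(t),-np.sin(t)],[np.sin(t),np.cos(t)]])
    print(a,(A+R@(P-A)-P).round(4))
E
```

```text
4 [-0.0001  0.0047]
8 [0.0001 0.0094]
12 [0.0006 0.0141]
16 [0.0015 0.0188]
20 [0.0027 0.0233]
22 [0.0034 0.0256]
24 [0.0042 0.0278]
26 [0.0051 0.03  ]
28 [0.006  0.0322]
```

Call:
{"op": "arm_command", "data": {"travel": [[-0.0001,0.0047,0],[0.0001,0.0094,0],[0.0006,0.0141,0],[0.0015,0.0188,0],[0.0027,0.0233,0],[0.0034,0.0256,0],[0.0034,0.0256,0]], "twist": [[0,0,-4],[0,0,-8],[0,0,-12],[0,0,-16],[0,0,-20],[0,0,-22],[0,0,-22]], "claw": [1,1,1,1,1,1,1]}}

```text
t: 7.57
eef_pos: [0.4774, 0.0771, 0.0291]
orientation: [[0.646, 0.764, 0.0], [0.764, -0.646, -0.0], [-0.0, 0.0, -1.0]]
force: [-0.5, 0.3, -0.9]
grip_width: -0.0001
grasp_force: 0.2
```

```bash
python3 fit.py pics/w7.png
```

```text
[0.47735815 0.07707082 0.02909988] [ 0.34344236 -0.0009026   0.27969034]
[(np.float64(104.5), np.float64(147.5), np.float64(27.4)), (np.float64(104.4), np.float64(147.0), np.float64(30.0)), (np.float64(103.8), np.float64(148.0), np.float64(26.5)), (np.float64(103.7), np.float64(146.5), np.float64(31.1))]
tab_tip [(array([0.4726, 0.0961, 0.0552]), 0.83)]
plate_cross [(array([0.4605, 0.1163, 0.0209]), 0.67)]
turret_axis [(array([0.5431, 0.0542, 0.0362]), 0.67)]
```

View pics/w7.png

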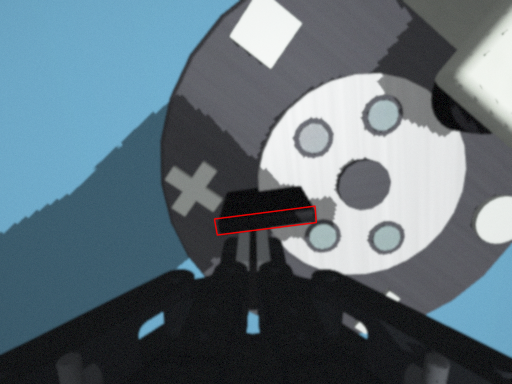

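The picture shows the tab at (215–315,190–235), about 147.5°, still short of the cross at (192,189). I'll push 3° more, then back off and raise for an unobstructed check.

Call:
{"op": "arm_command", "data": {"travel": [[0.0009,0.0016,0],[0.0018,0.0032,0],[0.0018,0.0032,0],[0.0018,0.0032,0],[-0.006,-0.008,0],[-0.012,-0.022,0],[-0.012,-0.022,0.03],[-0.012,-0.022,0.07]], "twist": [[0,0,-1.5],[0,0,-3],[0,0,-3],[0,0,-3],[0,0,-3],[0,0,0],[0,0,7],[0,0,7]], "claw": [1,1,1,1,1,1,1,1]}}

```text
t: 8.43
eef_pos: [0.4599, 0.054, 0.0962]
orientation: [[0.546, 0.838, -0.01], [0.838, -0.546, 0.0], [-0.005, -0.008, -1.0]]
force: [0.9, -0.2, -0.6]
grip_width: 0.0002
grasp_force: 0.0
```

```bash
python3 fit.py pics/w8.png
```

```text
[0.46824403 0.05414913 0.10617455] [2.04232727 0.23389637 6.29821448]
[(np.float64(107.5), np.float64(145.5), np.float64(45.6)), (np.float64(106.7), np.float64(146.0), np.float64(45.5)), (np.float64(105.4), np.float64(145.0), np.float64(47.0)), (np.float64(102.8), np.float64(144.5), np.float64(49.0))]
tab_tip [(array([0.4756, 0.0983, 0.054 ]), 0.8)]
plate_cross [(array([0.4581, 0.1174, 0.0204]), 0.96)]
turret_axis [(array([0.5403, 0.0529, 0.0378]), 0.63)]
```

View pics/w8.png

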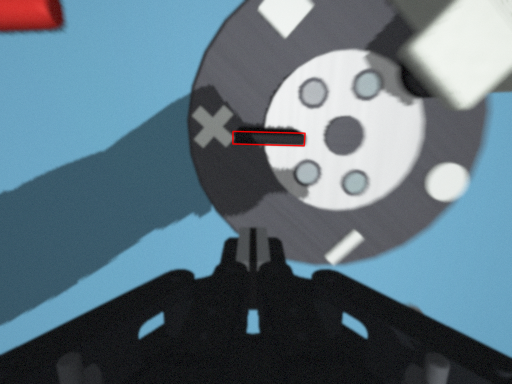

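The picture is slightly blurred because the arm was still settling. The tab at (233–305,138) points a little short of the cross at (212,127), with the hub at (345,135). I'll remeasure numerically with the arm still.

```bash
cat > ang2.py <<'E'
from cell import r
from h import *
import cv2
from scipy.optimize import minimize
dg=lambda v:np.degrees(np.arctan2(v[1],v[0]))%360
def comp(m,c):
    n,l,s,cc=cv2.connectedComponentsWithStats(m.astype(np.uint8));k=1+np.argmin(np.hypot(*(cc[1:]-c).T)+1e3*(s[1:,4]<60));return cc[k],s[k,4]
A0=np.array([.5405,.0562]);s=r.sense();print(s["eef_pos"],s["force"])
for i in range(3):
    w=r.read_camera("wrist");g=cv2.GaussianBlur(w["img"],(0,0),.7).max(2).astype(float)
    # hub: dark round spot in the white disc
    h0=proj(w,[*A0,.041]);u,v=h0.round().astype(int);p=g[v-26:v+27,u-26:u+27]
    c,a=comp(p<150,(26,26));hub=ray(w,c+[u-26,v-26],.041)[:2]
    c0=proj(w,[.4603,.1155,.024]);u,v=c0.round().astype(int);p=g[v-26:v+27,u-26:u+27]
    b=p[16:37,16:37];th=cv2.threshold(b.astype(np.uint8),0,255,cv2.THRESH_OTSU)[0]
    cc,ac=comp(p>th,(26,26));cr=ray(w,cc+[u-26,v-26],.024)[:2]
    def lv(x):
        t=np.radians(x[0]);uu=np.array([np.cos(t),np.sin(t)]);n=np.array([-uu[1],uu[0]]);o=A0+n*x[1]*1e-3
        S=lambda off,z:np.mean([cv2.getRectSubPix(np.float32(g),(1,1),tuple(map(float,proj(w,[*(o+uu*q+n*off),z]))))[0,0] for q in np.linspace(.040,.077,25)])
        return S(.0,.075)+S(.0025,.075)+S(-.0025,.075)-S(.0065,.075)-S(-.0065,.075)
    f=min((minimize(lv,[a,o],method="Nelder-Mead",options=dict(initial_simplex=[[a,o],[a+2,o],[a,o+2]])) for a in(143,146) for o in(-1,1)),key=lambda f:f.fun)
    print("hub",hub.round(4),a,"cross",cr.round(4),ac,"cross ang A0,hub",dg(cr-A0).round(2),dg(cr-hub).round(2),"tab",f.x.round(2),f.fun.round(0))
E
python3 ang2.py
```

```text
[0.4665024  0.05446723 0.10060119] [-0.63512992  0.4596354  -0.1537683 ]
hub [0.5399 0.0568] 1119 cross [0.4602 0.1148] 758 cross ang A0,hub 143.84 143.93 tab [143.7   -0.58] -156.0
hub [0.54   0.0569] 1141 cross [0.4603 0.1148] 795 cross ang A0,hub 143.84 143.98 tab [142.35   0.6 ] -162.0
hub [0.5403 0.0568] 1158 cross [0.4605 0.1148] 848 cross ang A0,hub 143.78 143.97 tab [144.    -0.83] -161.0
```

Call:
{"op": "arm_command", "data": {"travel": [[-0.002,-0.008,0.03],[-0.005,-0.02,0.06],[-0.005,-0.025,0.08],[-0.005,-0.025,0.08],[-0.005,-0.025,0.08],[-0.005,-0.025,0.08]], "twist": [[0,0,0],[0,0,0],[0,0,0],[0,0,0],[0,0,0],[0,0,0]], "claw": [1,1,1,1,1,1]}}

```text
t: 9.28
eef_pos: [0.4589, 0.0303, 0.1774]
orientation: [[0.548, 0.836, -0.003], [0.836, -0.548, 0.0], [-0.001, -0.003, -1.0]]
force: [-0.1, 0.7, -1.1]
grip_width: -0.0002
grasp_force: 0.0
```

```bash
python3 ang2.py; python3 fit.py pics/w9.png; python3 - <<'E'
import cv2,numpy as np
# near-black pixels of tab: PCA
from cell import r
from h import *
w=r.read_camera("wrist");g=w["img"].max(2)
c=proj(w,[.4946,.0902,.075]);print(c,-w["R"].T@w["t"])
u,v=c.astype(int);p=g[v-35:v+36,u-45:u+46];print(np.percentile(p,[1,5,10,20,30,50]))
for T in(25,32,40):
    n,l,s,cc=cv2.connectedComponentsWithStats((p<T).astype(np.uint8));k=1+np.argmax(s[1:,4])
    ys,xs=np.where(l==k);X=np.array([ray(w,(x+u-45,y+v-35),.075)[:2] for x,y in zip(xs,ys)])
    m=X.mean(0);d=np.linalg.svd(X-m,full_matrices=False)[2][0];d*=-np.sign(d[0]);e=(X-m)@np.c_[d,[-d[1],d[0]]]
    print(T,s[k,4],m.round(4),"dir",np.degrees(np.arctan2(d[1],d[0])),"radial from A",np.degrees(np.arctan2(*(m-[.5402,.0566])[::-1])),np.ptp(e,0).round(4))
E
```

```text
[0.45892514 0.03029612 0.17740562] [-0.12380775  0.65521717 -1.05499171]
hub [0.5404 0.0563] 666 cross [0.4739 0.1177] 79 cross ang A0,hub 137.27 137.27 tab [145.55  -0.22] -163.0
hub [0.5404 0.0563] 666 cross [0.4741 0.1179] 83 cross ang A0,hub 137.13 137.13 tab [145.    0.3] -162.0
hub [0.5404 0.0563] 662 cross [0.474  0.1177] 85 cross ang A0,hub 137.22 137.21 tab [145.09   0.17] -165.0
[0.4589178  0.03043674 0.17745223] [ 0.53703404 -0.52881466 -0.27022749]
[(np.float64(103.1), np.float64(146.0), np.float64(64.0)), (np.float64(100.1), np.float64(145.5), np.float64(69.9)), (np.float64(99.7), np.float64(145.0), np.float64(69.4)), (np.float64(99.2), np.float64(146.5), np.float64(65.1))]
tab_tip [(array([0.4752, 0.0977, 0.0548]), 0.65)]
plate_cross [(array([0.4593, 0.1151, 0.0171]), 0.72)]
turret_axis [(array([0.5416, 0.0536, 0.0344]), 0.89)]
[249.19543781 103.24371453] [0.49690961 0.08761574 0.35440309]
[ 42.  50.  53.  60. 101. 126.]
25 7 [0.4764 0.0977] dir 102.94013020655511 radial from A 147.1967868777098 [0.0025 0.0013]
32 15 [0.4763 0.0981] dir 94.41020976004923 radial from A 146.95640800175116 [0.0043 0.0023]
40 29 [0.4767 0.098 ] dir 100.95921395081588 radial from A 146.89595621604292 [0.0073 0.0032]
```

```bash
python3 - <<'E'
from cell import r
from h import *
import cv2
w=r.read_camera("wrist");g=np.float32(w["img"].mean(2))
S=lambda x,y,z:cv2.getRectSubPix(g,(1,1),tuple(map(float,proj(w,[x,y,z]))))[0,0]
A=np.array([.5404,.0563])
for rr in(.045,.055,.065,.075):
    print(rr,[int(S(*(A+rr*np.array([np.cos(t),np.sin(t)])),.075)) for t in np.radians(np.arange(137,154,1))])
# cross template, arms at projector yaw ~13.8 + plate's own unknown angle
best=[]
for x in np.arange(.453,.468,.0007):
  for y in np.arange(.109,.122,.0007):
    for a in range(0,90,15):
      c,s=np.cos(np.radians(a)),np.sin(np.radians(a));R=np.array([[c,-s],[s,c]])
      i=[R@p for q in(-.014,-.007,0,.007,.014) for p in((q,0),(0,q))];o=[R@[k*.011,m*.011] for k in(-1,1) for m in(-1,1)]+[R@p for q in(-.022,.022) for p in((q,0),(0,q))]
      best.append((np.mean([S(x+p[0],y+p[1],.024) for p in i])-np.mean([S(x+p[0],y+p[1],.024) for p in o]),x,y,a))
best.sort(reverse=True)
b=np.array(best[:6]);print(b.round(4),[np.degrees(np.arctan2(*(q[1:3]-A)[::-1])).round(2) for q in b])
E
```

```text
0.045 [236, 234, 225, 189, 127, 74, 51, 47, 48, 50, 49, 50, 65, 111, 174, 220, 233]
0.055 [237, 237, 232, 209, 155, 90, 52, 45, 51, 50, 46, 58, 106, 174, 222, 234, 236]
0.065 [99, 99, 97, 93, 80, 55, 37, 46, 49, 44, 44, 42, 66, 91, 99, 99, 99]
0.075 [97, 96, 98, 96, 87, 57, 37, 42, 46, 38, 29, 29, 41, 50, 50, 48, 49]
[[85.2249  0.4607  0.1146  0.    ]
 [84.7128  0.46    0.1146  0.    ]
 [84.4839  0.4607  0.1139  0.    ]
 [84.191   0.4607  0.1153  0.    ]
 [83.8152  0.46    0.1139  0.    ]
 [83.7801  0.46    0.1153  0.    ]] [np.float64(143.81), np.float64(144.05), np.float64(144.14), np.float64(143.49), np.float64(144.38), np.float64(143.73)]
```

The overhead view puts the tab's edges at 142.0° and 149.2°, so its middle is at 145.4°. The cross is at 143.9°, so about 1.6° remains in the same push direction.

Call:
{"op": "arm_command", "data": {"travel": [[0.0035,0.015,-0.03],[0.0065,0.0247,-0.065],[0.0065,0.0247,-0.1],[0.0065,0.0247,-0.13],[0.0065,0.0247,-0.1484],[0.0065,0.0247,-0.1484]], "twist": [[0,0,0],[0,0,0],[0,0,0],[0,0,-4],[0,0,-8],[0,0,-11.6]], "claw": [1,1,1,1,1,1]}}

```text
t: 10.23
eef_pos: [0.462, 0.055, 0.0262]
orientation: [[0.708, 0.707, -0.009], [0.707, -0.708, 0.0], [-0.006, -0.007, -1.0]]
force: [-1.8, 0.4, -0.5]
grip_width: 0.0002
grasp_force: 0.0
```

Call:
{"op": "arm_command", "data": {"travel": [[0.006,0.011,0],[0.0105,0.0194,0],[0.0135,0.0248,0],[0.0148,0.027,0],[0.0148,0.027,0],[0.0148,0.027,0],[0.0148,0.027,0]], "twist": [[0,0,0],[0,0,0],[0,0,0],[0,0,0],[0,0,0],[0,0,0],[0,0,0]], "claw": [1,1,1,1,1,1,1]}}

```text
t: 10.82
eef_pos: [0.4818, 0.082, 0.0311]
orientation: [[0.705, 0.709, 0.001], [0.709, -0.705, 0.0], [0.001, 0.0, -1.0]]
force: [0.9, 0.3, -0.1]
grip_width: 0.0001
grasp_force: 0.0
```

Call:
{"op": "arm_command", "data": {"travel": [[-0.006,-0.011,0],[-0.0148,-0.027,0],[-0.0148,-0.027,0.03],[-0.0148,-0.027,0.07],[-0.018,-0.04,0.11],[-0.0213,-0.0517,0.148],[-0.0213,-0.0517,0.148],[-0.0213,-0.0517,0.148]], "twist": [[0,0,0],[0,0,0],[0,0,3],[0,0,6],[0,0,9],[0,0,11.6],[0,0,11.6],[0,0,11.6]], "claw": [1,1,1,1,1,1,1,1]}}

```text
t: 11.48
eef_pos: [0.4621, 0.0289, 0.1817]
orientation: [[0.55, 0.835, 0.007], [0.835, -0.55, -0.001], [0.003, 0.006, -1.0]]
force: [-0.1, -0.3, -1.0]
grip_width: -0.0001
grasp_force: 0.0
```

Call:
{"op": "arm_command", "data": {"travel": [[0,0,0],[0,0,0]], "twist": [[0,0,0],[0,0,0]], "claw": [1,1]}}

```text
t: 11.65
eef_pos: [0.4585, 0.0301, 0.177]
orientation: [[0.549, 0.836, -0.003], [0.836, -0.549, 0.0], [-0.002, -0.003, -1.0]]
force: [-0.3, -0.1, -0.1]
grip_width: 0.0002
grasp_force: 0.0
```

```bash
python3 - <<'E'
from cell import r
from h import *
import cv2
A=np.array([.5404,.0563]);ts=np.arange(134,156,.1)
for i in range(2):
    w=r.read_camera("wrist");g=np.float32(w["img"].mean(2))
    S=lambda x,y,z:cv2.getRectSubPix(g,(1,1),tuple(map(float,proj(w,[x,y,z]))))[0,0]
    for rr in(.045,.055,.065,.075):
        v=np.array([S(*(A+rr*np.array([np.cos(t),np.sin(t)])),.075) for t in np.radians(ts)])
        T=(v.min()+np.percentile(v,90))/2;d=ts[v<T];print(rr,d.min().round(1),d.max().round(1),d.mean().round(2))
print(r.sense()["eef_pos"])
E
```

```text
0.045 136.9 146.2 141.55
0.055 137.7 145.2 141.45
0.065 137.6 144.9 141.25
0.075 138.1 155.9 147.23
0.045 137.0 146.1 141.55
0.055 137.8 145.2 141.5
0.065 137.6 145.0 141.3
0.075 138.3 155.9 147.33
[0.45849805 0.03032286 0.17673819]
```

The tab overshot to about 141.4° (cross at 143.9°) because the arm overshoots when moved fast. I'll come to the far side and nudge it back 2.5° in small slow rows.

Call:
{"op": "arm_command", "data": {"travel": [[0.015,0.028,0],[0.033,0.06,0],[0.0508,0.0921,-0.015],[0.0508,0.0921,-0.05],[0.0508,0.0921,-0.085],[0.0508,0.0921,-0.12],[0.0508,0.0921,-0.14],[0.0508,0.0921,-0.147]], "twist": [[0,0,0],[0,0,-1],[0,0,-2],[0,0,-3],[0,0,-3],[0,0,-3],[0,0,-3],[0,0,-3]], "claw": [1,1,1,1,1,1,1,1]}}

```text
t: 12.42
eef_pos: [0.5056, 0.1221, 0.0262]
orientation: [[0.591, 0.807, -0.011], [0.807, -0.591, -0.001], [-0.007, -0.008, -1.0]]
force: [-0.6, -0.8, -0.1]
grip_width: -0.0002
grasp_force: 0.0
```

Call:
{"op": "arm_command", "data": {"travel": [[0,0,0],[-0.001,-0.0014,0],[-0.002,-0.0028,0],[-0.003,-0.0041,0],[-0.004,-0.0055,0],[-0.005,-0.0069,0],[-0.006,-0.0082,0],[-0.006,-0.0082,0]], "twist": [[0,0,0],[0,0,0],[0,0,0],[0,0,0],[0,0,0],[0,0,0],[0,0,0],[0,0,0]], "claw": [1,1,1,1,1,1,1,1]}}

```text
t: 13.08
eef_pos: [0.505, 0.1138, 0.0321]
orientation: [[0.592, 0.806, 0.001], [0.806, -0.592, -0.0], [0.0, 0.0, -1.0]]
force: [0.8, -0.3, -0.5]
grip_width: 0.0
grasp_force: 0.0
```

Call:
{"op": "arm_command", "data": {"travel": [[-0.0008,-0.001,0],[-0.0015,-0.002,0],[-0.0022,-0.003,0],[-0.0028,-0.0038,0],[-0.0034,-0.0046,0],[-0.004,-0.0054,0],[-0.0045,-0.0062,0],[-0.0045,-0.0062,0]], "twist": [[0,0,0],[0,0,0],[0,0,0],[0,0,0],[0,0,0],[0,0,0],[0,0,0],[0,0,0]], "claw": [1,1,1,1,1,1,1,1]}}

```text
t: 13.75
eef_pos: [0.5005, 0.108, 0.0317]
orientation: [[0.591, 0.806, 0.0], [0.806, -0.591, 0.001], [0.0, -0.0, -1.0]]
force: [-1.1, 1.5, 0.3]
grip_width: -0.0003
grasp_force: 0.3
```

```bash
cat > prof.py <<'E'
from cell import r
from h import *
import cv2
A=np.array([.5404,.0563]);ts=np.arange(132,158,.1)
s=r.sense();print(s["eef_pos"],s["force"])
for i in range(2):
    w=r.read_camera("wrist");g=np.float32(w["img"].mean(2))
    S=lambda x,y,z:cv2.getRectSubPix(g,(1,1),tuple(map(float,proj(w,[x,y,z]))))[0,0]
    for rr in(.04,.045,.055,.065):
        v=np.array([S(*(A+rr*np.array([np.cos(t),np.sin(t)])),.075) for t in np.radians(ts)])
        T=(v.min()+np.percentile(v,90))/2;d=ts[v<T];print(rr,d.min().round(1),d.max().round(1),d.mean().round(2),v[::20].astype(int))
E
python3 prof.py
```

```text
[0.50050415 0.10796272 0.03170427] [-1.10015352  1.49003229  0.26334189]
0.04 132.0 134.6 133.3 [15 13 28 22 22 22 27 20 23 21 24 25 24]
0.045 132.0 156.9 142.55 [18 20 22 23 25 19 24 22 24 22 23 21 23]
0.055 132.3 157.5 143.58 [23 22 23 21 24 22 24 24 21 19 18 20 25]
0.065 132.0 152.3 143.21 [24 24 35 22 26 24 27 22 21 25 23 26 38]
0.04 132.0 146.6 136.27 [12 15 28 26 28 19 20 24 20 21 21 25 21]
0.045 132.0 155.8 141.76 [18 20 22 23 21 21 21 23 21 18 24 24 22]
0.055 141.5 155.6 148.06 [26 20 24 22 21 23 26 19 14 19 22 22 22]
0.065 132.0 155.6 145.08 [25 25 37 25 26 22 23 26 24 27 23 24 38]
```

Call:
{"op": "arm_command", "data": {"travel": [[-0.0003,-0.0004,0],[-0.0006,-0.0008,0],[-0.0009,-0.0012,0],[-0.0012,-0.0016,0],[-0.0015,-0.002,0],[-0.0018,-0.0024,0],[-0.0018,-0.0024,0],[-0.0018,-0.0024,0]], "twist": [[0,0,0],[0,0,0],[0,0,0],[0,0,0],[0,0,0],[0,0,0],[0,0,0],[0,0,0]], "claw": [1,1,1,1,1,1,1,1]}}

```text
t: 14.52
eef_pos: [0.4987, 0.1054, 0.0317]
orientation: [[0.591, 0.806, -0.0], [0.806, -0.591, -0.0], [-0.0, 0.0, -1.0]]
force: [0.4, 1.0, 0.7]
grip_width: -0.0001
grasp_force: 0.5
```

Call:
{"op": "arm_command", "data": {"travel": [[0.003,0.004,0],[0.012,0.016,0],[0.012,0.016,0.03],[0.012,0.016,0.07],[-0.005,-0.015,0.1],[-0.022,-0.045,0.13],[-0.038,-0.075,0.147],[-0.038,-0.075,0.147]], "twist": [[0,0,0],[0,0,0],[0,0,0],[0,0,0],[0,0,0],[0,0,0],[0,0,3],[0,0,3]], "claw": [1,1,1,1,1,1,1,1]}}

```text
t: 15.18
eef_pos: [0.4623, 0.0277, 0.1834]
orientation: [[0.549, 0.836, 0.007], [0.836, -0.549, -0.003], [0.001, 0.007, -1.0]]
force: [-0.4, 1.3, 0.1]
grip_width: 0.0002
grasp_force: 0.0
```

Call:
{"op": "arm_command", "data": {"travel": [[0,0,0],[0,0,0],[0,0,0]], "twist": [[0,0,0],[0,0,0],[0,0,0]], "claw": [1,1,1]}}

```text
t: 15.43
eef_pos: [0.4607, 0.0313, 0.1777]
orientation: [[0.548, 0.837, -0.001], [0.837, -0.548, 0.0], [-0.0, -0.001, -1.0]]
force: [-0.3, 1.1, -0.4]
grip_width: -0.0002
grasp_force: 0.0
```

```bash
python3 prof.py
```

```text
[0.46073697 0.03130287 0.17770322] [-0.27285301  1.09864689 -0.35298799]
0.04 139.1 149.3 144.2 [237 236 233 192  91  49  48  50  78 172 229 236 235]
0.045 138.9 148.7 143.8 [237 237 234 184  81  41  50  49  96 207 235 236 235]
0.055 139.8 147.9 143.85 [237 237 237 228 127  47  50  48 148 232 235 236 235]
0.065 139.4 147.6 143.5 [ 99  99  97  95  55  40  47  38  77  99  97 100 100]
0.04 139.0 149.2 144.1 [237 237 232 190  87  47  49  54  80 179 232 235 236]
0.045 138.9 148.8 143.85 [236 238 235 190  80  44  50  48  92 202 235 235 235]
0.055 139.7 147.8 143.75 [237 237 237 224 115  46  51  48 150 231 236 234 236]
0.065 139.6 147.6 143.6 [ 99  99  98  92  57  40  52  37  77  96  99 100  99]
```

The tab's middle is now at 143.75°, against 143.85° for the cross, so it is set. Next is the button at about (0.489, -0.307), travelling high.

Call:
{"op": "arm_command", "data": {"travel": [[0.002,-0.035,0],[0.005,-0.075,0],[0.01,-0.115,0],[0.014,-0.155,0],[0.018,-0.195,0],[0.022,-0.235,0],[0.026,-0.275,0],[0.028,-0.305,0]], "twist": [[0,0,0],[0,0,0],[0,0,0],[0,0,0],[0,0,0],[0,0,0],[0,0,0],[0,0,0]], "claw": [1,1,1,1,1,1,1,1]}}

```text
t: 16.2
eef_pos: [0.4893, -0.2769, 0.1774]
orientation: [[0.549, 0.836, -0.001], [0.836, -0.549, 0.0], [-0.0, -0.001, -1.0]]
force: [-0.5, 0.3, 0.2]
grip_width: 0.0002
grasp_force: 0.0
```

Call:
{"op": "arm_command", "data": {"travel": [[0,-0.015,0],[0,-0.033,0],[0,-0.033,0],[0,-0.033,0]], "twist": [[0,0,0],[0,0,0],[0,0,0],[0,0,0]], "claw": [1,1,1,1]}}

```text
t: 16.53
eef_pos: [0.4886, -0.3069, 0.1779]
orientation: [[0.548, 0.836, -0.001], [0.836, -0.548, 0.002], [0.001, -0.002, -1.0]]
force: [0.0, 0.2, 1.0]
grip_width: -0.0002
grasp_force: 0.0
```

```bash
python3 - <<'E'
from cell import r
from h import *
import cv2
s=r.sense();print(s["eef_pos"],s["force"])
w=r.read_camera("wrist");print(proj(w,[.489,-.307,.056]))
for l in("lamp_button_top","pod"): print(l,[(np.round(x["centre"],4),round(x["p"],2)) for x in r.pinpoint(w,l)[:2]])
q=r.read_camera("side");print([(np.round(x["centre"],4),round(x["p"],2)) for x in r.pinpoint(q,"lamp_button_top")[:2]])
E
```

```text
[ 0.48860126 -0.30694538  0.17792294] [0.03289101 0.15897429 1.0028614 ]
[253.65557086 174.97349748]
lamp_button_top [(array([ 0.4907, -0.3079,  0.0542]), 0.58)]
pod [(array([ 0.4889, -0.3349, -0.0034]), 0.84)]
[(array([ 0.4883, -0.3056,  0.0574]), 0.53)]
```

Call:
{"op": "arm_command", "data": {"travel": [[0,0,-0.03],[0,0,-0.06],[0,0,-0.09],[0,0,-0.105],[0,0,-0.112],[0,0,-0.112]], "twist": [[0,0,0],[0,0,0],[0,0,0],[0,0,0],[0,0,0],[0,0,0]], "claw": [1,1,1,1,1,1]}}

```text
t: 17.28
eef_pos: [0.4874, -0.3058, 0.0649]
orientation: [[0.548, 0.837, -0.003], [0.837, -0.548, 0.002], [0.0, -0.004, -1.0]]
force: [-0.3, 0.6, 0.2]
grip_width: -0.0
grasp_force: 0.0
```

Call:
{"op": "arm_command", "data": {"travel": [[0,0,-0.003],[0,0,-0.006],[0,0,-0.009],[0,0,-0.012],[0,0,-0.015],[0,0,-0.018],[0,0,-0.021],[0,0,-0.021]], "twist": [[0,0,0],[0,0,0],[0,0,0],[0,0,0],[0,0,0],[0,0,0],[0,0,0],[0,0,0]], "claw": [1,1,1,1,1,1,1,1]}}

```text
t: 17.95
eef_pos: [0.4882, -0.3072, 0.0449]
orientation: [[0.548, 0.836, -0.001], [0.836, -0.548, 0.001], [0.0, -0.001, -1.0]]
force: [0.4, 0.8, -0.5]
grip_width: -0.0
grasp_force: 0.0
```

Call:
{"op": "arm_command", "data": {"travel": [[0,0,-0.0015],[0,0,-0.003],[0,0,-0.0045],[0,0,-0.006],[0,0,-0.0075],[0,0,-0.009],[0,0,-0.0105],[0,0,-0.0105]], "twist": [[0,0,0],[0,0,0],[0,0,0],[0,0,0],[0,0,0],[0,0,0],[0,0,0],[0,0,0]], "claw": [1,1,1,1,1,1,1,1]}}

```text
t: 18.62
eef_pos: [0.4885, -0.3074, 0.0348]
orientation: [[0.548, 0.836, -0.0], [0.836, -0.548, 0.0], [0.0, -0.001, -1.0]]
force: [-0.4, -0.4, 0.2]
grip_width: 0.0
grasp_force: 0.0
```

Call:
{"op": "arm_command", "data": {"travel": [[0,0,-0.001],[0,0,-0.002],[0,0,-0.003],[0,0,-0.004],[0,0,-0.004]], "twist": [[0,0,0],[0,0,0],[0,0,0],[0,0,0],[0,0,0]], "claw": [1,1,1,1,1]}}

```text
t: 19.03
eef_pos: [0.4886, -0.3074, 0.031]
orientation: [[0.548, 0.836, -0.0], [0.836, -0.548, 0.0], [0.0, -0.0, -1.0]]
force: [-0.6, 0.4, 0.3]
grip_width: -0.0001
grasp_force: 0.0
```

Call:
{"op": "arm_command", "data": {"travel": [[0,0,-0.001],[0,0,-0.002],[0,0,-0.003],[0,0,-0.004],[0,0,-0.004]], "twist": [[0,0,0],[0,0,0],[0,0,0],[0,0,0],[0,0,0]], "claw": [1,1,1,1,1]}}

```text
t: 19.45
eef_pos: [0.4885, -0.3074, 0.027]
orientation: [[0.548, 0.836, -0.0], [0.836, -0.548, 0.0], [0.0, -0.0, -1.0]]
force: [0.7, 0.9, 0.3]
grip_width: 0.0001
grasp_force: 0.0
```

Call:
{"op": "arm_command", "data": {"travel": [[0,0,-0.001],[0,0,-0.002],[0,0,-0.003],[0,0,-0.003]], "twist": [[0,0,0],[0,0,0],[0,0,0],[0,0,0]], "claw": [1,1,1,1]}}

```text
t: 19.78
eef_pos: [0.4885, -0.3074, 0.0239]
orientation: [[0.548, 0.836, -0.0], [0.836, -0.548, 0.0], [0.0, -0.0, -1.0]]
force: [0.0, -0.3, 0.2]
grip_width: -0.0001
grasp_force: 0.0
```

Call:
{"op": "arm_command", "data": {"travel": [[0,0,-0.001],[0,0,-0.002],[0,0,-0.003],[0,0,-0.003]], "twist": [[0,0,0],[0,0,0],[0,0,0],[0,0,0]], "claw": [1,1,1,1]}}

```text
t: 20.12
eef_pos: [0.4888, -0.3076, 0.0212]
orientation: [[0.548, 0.836, 0.0], [0.836, -0.548, -0.0], [-0.0, 0.0, -1.0]]
force: [0.4, 0.4, 1.0]
grip_width: 0.0002
grasp_force: 0.8
```

```bash
python3 - <<'E'
from cell import r
from h import *
import cv2
s=r.sense();print(s["eef_pos"],s["force"],s["qpos"].round(3) if hasattr(s["qpos"],'round') else s["qpos"])
q=r.read_camera("side")
for X in([.489,-.307,.056],[.489,-.307,.046],[.489,-.307,.08]):print(X,proj(q,X))
u,v=proj(q,[.489,-.307,.056]).round().astype(int)
print(q["img"].mean(2).astype(int)[v-26:v+14,u-12:u+13:2])
E
```

```text
[ 0.48879775 -0.30757646  0.02124939] [0.38277612 0.38031581 1.0271767 ] [-0.674  0.342 -0.339  0.89   0.     1.478]
[0.489, -0.307, 0.056] [248.85969616 261.17185094]
[0.489, -0.307, 0.046] [248.83083472 264.07868595]
[0.489, -0.307, 0.08] [248.92994591 254.09651126]
[[ 10  17  17  16  17  20  15  12  17  15  18  15  25]
 [ 20  18  17   7  14  19  14  19  17  16  20  30  33]
 [ 26  16  13  11  17  15  13  18  15  19  21  46  62]
 [ 36  25  16  16  11  14  15  14  18  19  29  76  86]
 [ 47  39  17  16  17  13  14  14  20  21  50 107  98]
 [ 51  56  17  18  16  12  18  14  17  22  66 121  97]
 [ 41  53  20  13  17  19  17  20  17  28  84 127  95]
 [ 28  28  17  17  13  16  15  14  15  39  95 126  87]
 [ 22  19  12  22  16  15  12  19   6  41 102 117  66]
 [ 28  15  15  13  20  17  15  14  14  46  99  91  40]
 [ 43  22  16  16  14  17  13  12  11  42  82  56  25]
 [ 72  43  27  19  18  19  16  19  18  30  48  32  17]
 [104  82  59  20  17  15  18  10  14  21  22  22  21]
 [130 120  90  34  22  13   8  15  11  21  16  23  29]
 [136 135 112  51  21  18  16  24  17  14  20  26  54]
 [137 
[... 669 characters left out ...]
47  35  46  57  30  24  58 126 213 229]
 [102 102  75  38  24  27  42  20  17  52 124 214 227]
 [107 105  67  39  15  17  27  13  21  46 119 210 228]
 [104 102  65  47  21  16  11  17  32  49 118 211 229]
 [106 102  66  45  32  24  25  24  42  52 108 198 221]
 [105 103  72  53  43  36  36  39  45  52  99 159 195]
 [107 103  80  49  50  46  46  50  55  60  95 124 147]
 [110 105  93  62  52  52  55  59  59  74 102 114 116]
 [128 112 101  79  61  59  59  68  94 101 105 108 111]
 [172 135 122 100  81  80  92 114 150 147 128 116 112]
 [208 179 166 131 116 138 157 179 209 197 167 135 118]
 [224 214 205 179 171 192 214 218 228 225 211 181 155]
 [228 228 226 217 214 223 228 230 231 232 229 218 199]]
```

The fingers are just touching the button (force z of 1 N at a reading of 0.0212). I'll press on in small steps.

Call:
{"op": "arm_command", "data": {"travel": [[0,0,-0.001],[0,0,-0.002],[0,0,-0.003],[0,0,-0.004],[0,0,-0.004]], "twist": [[0,0,0],[0,0,0],[0,0,0],[0,0,0],[0,0,0]], "claw": [1,1,1,1,1]}}

```text
t: 20.58
eef_pos: [0.4888, -0.3076, 0.0173]
orientation: [[0.548, 0.836, 0.0], [0.836, -0.548, -0.0], [-0.0, 0.0, -1.0]]
force: [-1.3, 0.3, 4.2]
grip_width: 0.0002
grasp_force: 2.0
```

Call:
{"op": "arm_command", "data": {"travel": [[0,0,-0.001],[0,0,-0.002],[0,0,-0.0025],[0,0,-0.0025],[0,0,-0.0025]], "twist": [[0,0,0],[0,0,0],[0,0,0],[0,0,0],[0,0,0]], "claw": [1,1,1,1,1]}}

```text
t: 21.0
eef_pos: [0.4889, -0.3077, 0.0158]
orientation: [[0.548, 0.836, 0.0], [0.836, -0.548, -0.0], [-0.0, 0.0, -1.0]]
force: [-3.3, 1.9, 10.0]
grip_width: 0.0
grasp_force: 4.9
```

Call:
{"op": "arm_command", "data": {"travel": [[0,0,-0.0008],[0,0,-0.0008],[0,0,-0.0008]], "twist": [[0,0,0],[0,0,0],[0,0,0]], "claw": [1,1,1]}}

```text
t: 21.25
eef_pos: [0.4889, -0.3077, 0.0157]
orientation: [[0.548, 0.836, 0.0], [0.836, -0.548, -0.0], [-0.0, 0.001, -1.0]]
force: [-3.7, 1.9, 14.2]
grip_width: 0.0001
grasp_force: 7.1
```

Call:
{"op": "arm_command", "data": {"travel": [[0,0,0.006],[0,0,0.02],[0,0,0.05],[0,0,0.09],[0,0,0.13],[-0.01,0,0.17],[-0.01,0,0.17],[-0.01,0,0.17]], "twist": [[0,0,0],[0,0,0],[0,0,0],[0,0,0],[0,0,0],[0,0,0],[0,0,0],[0,0,0]], "claw": [1,1,1,1,1,1,1,1]}}

```text
t: 21.92
eef_pos: [0.4805, -0.3092, 0.187]
orientation: [[0.549, 0.836, 0.005], [0.836, -0.549, -0.004], [-0.001, 0.007, -1.0]]
force: [-0.6, -0.6, -0.5]
grip_width: 0.0005
grasp_force: 0.0
```

```bash
python3 - <<'E'
from cell import r
from h import *
import cv2
p=r.read_camera("top");A=np.array([.5404,.0563]);ts=np.arange(130,158,.1);g=np.float32(p["img"].mean(2))
S=lambda x,y,z:cv2.getRectSubPix(g,(1,1),tuple(map(float,proj(p,[x,y,z]))))[0,0]
for rr in(.042,.05,.055):
    v=np.array([S(*(A+rr*np.array([np.cos(t),np.sin(t)])),.075) for t in np.radians(ts)])
    wt=np.clip(np.percentile(v,90)-v,0,None);print(rr,(wt@ts/wt.sum()).round(2),v[::30].astype(int))
q=r.read_camera("side")
for l in("lamp_button_top","tab_tip","spacer"):
    for c in(p,q): print(l,[(np.round(x["centre"],3),round(x["p"],2)) for x in r.pinpoint(c,l)[:1]])
s=r.sense();print(s["t"],s["eef_pos"],s["force"])
E
```

```text
0.042 146.62 [216 204 177 132  82  44  45  74 125 169]
0.05 146.17 [218 213 189 144  86  46  45  96 156 196]
0.055 146.11 [213 212 199 159  94  48  53 108 171 209]
lamp_button_top [(array([ 0.49 , -0.307,  0.056]), 0.48)]
lamp_button_top [(array([ 0.489, -0.306,  0.056]), 0.48)]
tab_tip [(array([0.476, 0.097, 0.046]), 0.89)]
tab_tip []
spacer [(array([ 0.516, -0.151, -0.002]), 0.58)]
spacer [(array([ 0.516, -0.154,  0.   ]), 0.47)]
22.3167 [ 0.47804981 -0.30695824  0.1823304 ] [ 0.20602529 -1.08540669 -0.32383548]
```

The top view reads 146°. It also sees the tab's dark side face, which adds about 2.5–3°, so this agrees with the 143.75° measured from straight above. The button bottomed at 14 N and is released, so I'm handing in.

```bash
python3 -c "
from cell import r
print(r.job_done())"
```

```text
the job is handed in; nothing more can be done
None
```

I set the tab to within about half a degree of the cross's middle, after overshooting by about 2.5° and nudging it back. Then I pressed the lamp button to its stop (14 N), released it and handed the job in at about 22 s; no verdict came back.

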